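# Draw out the boot scraper's dirt tray by its hidden catch

## Robot

A 7-joint arm with a two-finger parallel gripper is mounted at the origin on the work surface. World frame = base frame: x ahead of the robot, y to its left, z up, the work surface at z = 0. Lengths are in m, angles in degrees, forces in N, time in s.
With the tool pointing down it reaches from about 0.35 to 0.9 m from the base axis. Payload 7.2 kg.
Tool frame: the origin (TCP) lies between the finger pads; the fingertips stand 17 mm ahead of it and the grasp point (between the pads) lies 2 mm behind it; z points along the fingers, x is the direction in which the jaws open and shut, and the axes are right-handed (so a half turn about z gives the same grasp; the last joint's range is limited). The gripper opens to 85 mm and grips with 20 to 120 N. Pads are 22 mm wide; open, the fingers measure 114 mm over their backs; the gripper's body (76 mm by 85 mm) begins 54 mm behind the grasp point. The pads swing forward as they close: fully open they stand 13 mm farther back than shut.
Start: joints at [71.207, 23.554, -0.728, 91.456, 0.321, 64.991, -4.71], TCP at [0.161, -0.604, 0.248] pointing down, gripper open.
Joint ranges: [-169.25, 169.25], [-16.82, 113.86], [-84.01, 82.57], [7.8, 145.47], [-59.2, 239.2], [7.22, 106.19], [-163.78, 163.78]. Speed limits (degrees/s): [136.94, 136.94, 172.46, 172.46, 180, 180, 180].

## Interface

Orientations are given as a 3x3 rotation matrix whose columns are the frame's x, y, z axes.
In Python, from cell import status, optics, robot gives the robot as it stands.
- The arm moves only by the tool jog_arm, never from a script. Its argument "rows" is text: rows parted by semicolons, each of 7 numbers parted by spaces: the shift along the tool's x, y, z in cm, then the turn, a rotation vector about the tool's x, y, z in degrees, then the opening, from 0 (shut) to 1 (fully open). A call has 1 to 20 rows; each row is the pose to reach, as a shift and turn from the pose commanded when the call began, along the tool's axes at that moment; what a row does not reach only later rows make up. A row lasts 1/10 s, in which the tool goes at most 50 mm and 8.59 degrees, less where a joint would pass 70% of its speed; a pose out of reach is approached as far as the arm can. A call with a gripper value outside its range is refused whole. The fingers move at their own pace and stop on an object; "grip_force" is the grip in N (left out, the last holds). Time passes only in rows, so rows that repeat a pose let the fingers close. It gives the time, the measured TCP pose, the force and the opening at its end, in the units of the state.
- status.get_state(): the state, without advancing time (a new reading comes with each control period).
- optics.grab_frame(name): name is "side" or "top"; returns (picture, depth): 384x512x3 uint8, red, green, blue; 384x512 float32, m along the optical axis (not along the pixel's ray), 0 where there is no reading.
- optics.calibration(name): a dict with "mtx" (3x3 intrinsics, pixels), "R" (3x3) and "t" (3): a world point X has camera coordinates R X + t. Camera axes: x right, y down, z forward; pixel columns grow to the right and rows downward; lengths in m; the calibration is good to about 2 mm. A picture is of the moment at which its call begins. calibration takes no time and is no camera call.
- robot.job_done(): hands the job in, once; it reports no verdict.
The state is a dict: "time_s": time; "q": joint angles; "joint_vel": joint speeds; "effort": joint torques, N m; "position": TCP position; "ee_rot": TCP orientation; "contact_force": force on the tool from outside, world axes, zero at the start; "moment": the same for the moment, N m; "width": finger opening in m.
Only numpy, scipy, OpenCV 4.12 (cv2) and the standard library are available. Lean on these libraries where they do the work, as an engineer would, in place of code of your own. Each camera call takes 0.05 s, during which the arm holds its last target. There are 200 camera calls.

## Task

Release the boot scraper's dirt tray and draw it out to its stop so that it can be emptied, then let go of it. The tray is locked by a catch hidden under a flush sprung flap somewhere along the brass rail on the scraper's front: it can only be found by feel, a fingertip running along the rail drops into it, and pressing it down lets the tray spring out a little. Keep a light hand on the scraper throughout, do not ring the bell, and leave the polish box and the shoehorn where they lie.

Things in the scene. Friction and masses are not known exactly. Their poses are not given: they have to be found in the camera images.
- scraper: Black cast iron boot scraper with two bristle drums and a crank, fixed to the marble step: 360 mm long (its y, along the drums), 295 mm deep (its x), 155 mm high without the crank. Origin at the underside, under the middle of its length; -x is its front (tray side), z up, the crank is on its -y end. The drums' front lies 60 mm behind the brass rail's middle line; their top is 57 mm above the rail.
- rail_middle (a point): Middle of the top face of the brass rail, 98 mm above the scraper's underside, 105 mm towards its front from its origin; axes as the scraper's. The rail runs along y, is 19 mm wide with free air on both sides, and lies bare for 68 mm either way between iron shoulders 3 mm higher. The flap over the catch looks like the rail and is flush with it; elsewhere the rail is stiff (1 mm at 8 N).
- rail_end (a point): Where the bare rail meets the shoulder at its +y end, on the rail's top face. The flap closes a recess 36 mm long (along y), as wide as the rail; its centre lies anywhere up to 50 mm either way from the rail's middle, not measured. It sinks under 0.7 N at first, 1.7 N at 8 mm, where it meets the catch; that frees the tray about 12 mm below the rail's top (6 to 9 N) and bottoms at 16 mm.
- tray (a joint): How far the dirt tray stands out of the scraper, in m: 0 shut and locked, about 0.052 when the catch has let it spring out, 0.130 at its stop. It slides towards the scraper's front (-x) with 2 to 4 N of drag and stays where it is left.
- tray_front (a point): Middle of the top edge of the tray's front wall; it moves with the tray. 76 mm above the scraper's underside, 22 mm below the rail's top and, when shut, 14 mm in front of the rail's middle line, hard against the iron (nothing to take hold of). The wall is 8 mm thick, 300 mm long, 64 mm high; the tray behind it is open. Sprung out, it leaves about 52 mm free between wall and rail.
- polish_box: Bystander: dark japanned tin shoe polish box, 114 x 84 x 52 mm with a small brass knob, loose; origin under its centre.
- shoehorn: Bystander: ivory-coloured shoehorn, 210 mm long, loose, lying along its x; origin near its middle.
- bell (a joint): Bystander: silver bell push on a round rose 68 mm across and 24 mm high, fixed to the step in front of the scraper; this is how far its button is pressed, in m (0 at rest, 0.006 fully in).
- bell_rose: The bell push's rose; origin under its centre.

How it is judged:
By the outcome, as a careful person would: the job done as asked, in the order asked, and still so for the second after the job is handed in, with the robot touching nothing.
It also fails if it takes over 54 s, if anything falls off the work surface, if the arm or the gripper's body presses on something with over 40 N, if the wrist force passes 120 N, or if a joint passes its speed limit or range.

## Working session

There is one attempt and no reset: what is moved stays moved. The work goes in short steps, Python scripts to look and compute and a tool call to move; the robot and the scene stay as the last step left them, time stands still between calls to the robot, and variables do not carry over. Pictures are saved under pics/ and viewed, about 8 in all and at most 12, crops included, and the job is handed in when it is done.

Besides the shell and the picture viewer there is one more tool, called after ">>>" in YAML: its name, and indented under it one key for each argument. jog_arm: Moves the arm, as the interface text tells. Its arguments: {"type":"object","properties":{"rows":{"type":"string"},"grip_force":{"type":"number"}},"required":["rows"]}

```bash
ls; mkdir -p pics
cat > h.py <<'E'
import numpy as np, cv2
from cell import status, optics, robot
def snap(n,f):
    p,d=optics.grab_frame(n); cv2.imwrite(f'pics/{f}.png',p[...,::-1]); np.savez(f'pics/{f}.npz',p=p,d=d); return p,d
def pts(n,d):
    c=optics.calibration(n); K=np.array(c['mtx']);R=np.array(c['R']);t=np.array(c['t'])
    v,u=np.mgrid[:384,:512]; P=np.stack([(u-K[0,2])/K[0,0]*d,(v-K[1,2])/K[1,1]*d,d],-1)
    return (P-t)@R
def ray(n,u,v,z):
    c=optics.calibration(n); K=np.array(c['mtx']);R=np.array(c['R']);t=np.array(c['t'])
    r=R.T@np.linalg.inv(K)@[u,v,1]; o=-R.T@t; return o+r*(z-o[2])/r[2]
E
python3 - <<'E'
from h import *
a,_=snap('top','t0'); b,_=snap('side','s0')
cv2.imwrite('pics/b0.png',cv2.resize(a[...,::-1],(800,600),interpolation=cv2.INTER_CUBIC))
s=status.get_state(); print(s['time_s'],s['position'],np.round(s['ee_rot'],3).tolist(),s['contact_force'],s['width'])
E
```

```text
pics
0.1 [ 0.16044725 -0.60362346  0.24752309] [[0.257, -0.966, -0.0], [-0.966, -0.257, 0.001], [-0.001, 0.0, -1.0]] [ 0.10646987  0.29537972 -0.33444888] 0.08539914748912689
```

View pics/b0.png

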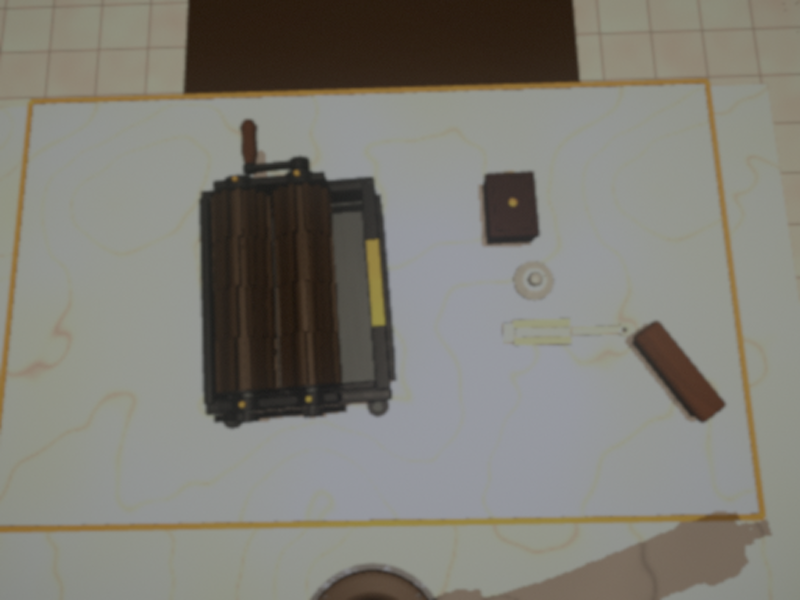

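View pics/s0.png

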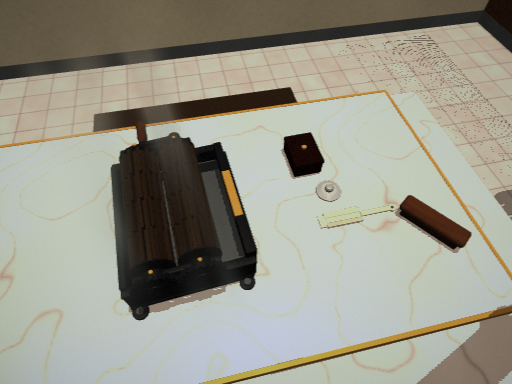

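The top view shows the scraper with the brass rail at about (375,282) in the upscaled image. The front faces image right and the crank is at the far end. The box is at (511,208), the bell at (534,280) and the shoehorn at (565,331). Next I'll measure the rail.

Run:
```python
from h import *
T=np.array
for n,f in(('top','t0'),('side','s0')):
    z=np.load(f'pics/{f}.npz');p,d=z['p'],z['d'];P=pts(n,d)
    h=cv2.cvtColor(p,cv2.COLOR_RGB2HSV)
    m=cv2.inRange(h,(12,90,70),(35,255,255))
    k,l,st,ce=cv2.connectedComponentsWithStats(m)
    roi=(225,250,140,215) if n=='top' else (215,245,165,220)
    for i in range(1,k):
        c=ce[i]
        if st[i,4]>40 and roi[0]<c[0]<roi[1] and roi[2]<c[1]<roi[3]:
            ys,xs=np.where(l==i); r=cv2.minAreaRect(np.c_[xs,ys].astype(np.float32)); print(n,st[i],r)
            Q=P[l==i]; Q=Q[d[l==i]>0]; zt=np.median(Q[:,2]);print('depth med',np.median(Q,0),np.percentile(Q,[2,98],axis=0).round(4).tolist())
            q=T([ray(n,u,v,.098+0.0) for u,v in cv2.boxPoints(r)]);print(q.round(4).tolist(),q.mean(0))
            q=T([ray(n,u,v,zt) for u,v in cv2.boxPoints(r)]);print(zt,q.round(4).tolist(),q.mean(0))
            w=T([ray(n,u,v,zt) for u,v in zip(xs,ys)])[:,:2];print(cv2.minAreaRect(w.astype(np.float32)))
    for nm,px in (('box',(511,208)),('bell',(534,280)),('horn',(540,331)),('crank',(249,140)),('step',(450,450))):
        if n=='top': print(nm,P[int(px[1]*.64),int(px[0]*.64)].round(3))
```

```text
top [234 152  13  57 531] ((239.908935546875, 180.21009826660156), (56.22090148925781, 9.48239517211914), 85.36454010009766)
depth med [ 0.56436994 -0.01972304  0.12844286] [[0.498, -0.0311, 0.0459], [0.6319, -0.0025, 0.1326]]
[[0.6418, -0.0012, 0.098], [0.6432, -0.0253, 0.098], [0.4999, -0.0343, 0.098], [0.4985, -0.0109, 0.098]] [ 0.5708431  -0.01794699  0.098     ]
0.12844285629750435 [[0.6332, -0.0034, 0.1284], [0.6345, -0.0266, 0.1284], [0.496, -0.0353, 0.1284], [0.4947, -0.0128, 0.1284]] [ 0.56460143 -0.01951788  0.12844286]
((0.5645560622215271, -0.019497264176607132), (0.13879668712615967, 0.02306530252099037), 3.729759693145752)
box [ 0.692 -0.244  0.084]
bell [ 0.576 -0.28   0.054]
horn [ 0.494 -0.289  0.034]
crank [0.796 0.178 0.148]
step [ 0.386 -0.064  1.   ]
side [221 170  23  46 440] ((231.5943145751953, 192.5017852783203), (47.36606979370117, 9.5447998046875), 72.6459732055664)
depth med [ 0.56081656 -0.01948731  0.12945551] [[0.5002, -0.0322, 0.1081], [0.6305, -0.0077, 0.1319]]
[[0.6561, -0.005, 0.098], [0.6604, -0.0297, 0.098], [0.5172, -0.0376, 0.098], [0.5141, -0.015, 0.098]] [ 0.58696072 -0.02181577  0.098     ]
0.12945551497834268 [[0.6307, -0.0029, 0.1295], [0.6349, -0.0265, 0.1295], [0.4981, -0.0341, 0.1295], [0.4951, -0.0125, 0.1295]] [ 0.5646898  -0.01901946  0.12945551]
((0.5644158124923706, -0.01925058290362358), (0.13584008812904358, 0.0222597848623991), 3.3132219314575195)
```

```bash
cat >> h.py <<'E'
M=np.array([.5645,-.0195,.1287]); th=np.radians(3.5)
U=np.array([np.cos(th),np.sin(th),0]); F=np.array([np.sin(th),-np.cos(th),0])
def W(s,f,z): return M+U*s+F*f+[0,0,z]   # along rail, to front, tip... TCP height above rail top
def go(s,f,z):
    st=status.get_state(); R=np.array(st['ee_rot']); p=np.array(st['position'])
    G=np.c_[F,np.cross([0,0,-1],F),[0,0,-1]]
    from scipy.spatial.transform import Rotation as Ro
    print('t',st['time_s'],'F',np.round(st['contact_force'],2),'shift cm',(R.T@(W(s,f,z)-p)*100).round(2),'turn',np.degrees(Ro.from_matrix(R.T@G).as_rotvec()).round(2))
    d=p-M; print('rail coords now mm: s %.1f f %.1f z %.1f'%(d@U*1e3,d@F*1e3,d[2]*1e3))
E
python3 -c "
from h import *
go(-.044,0,.06)"
```

```text
t 0.1 F [ 0.11  0.3  -0.33] shift cm [-46.93 -49.74   5.95] turn [1.000e-02 8.000e-02 1.139e+01]
rail coords now mm: s -439.0 f 558.4 z 118.8
```

>>> jog_arm:
  rows: "-46.9 -49.7 0 0 0 11.4 0;-46.9 -49.7 0 0 0 11.4 0;-46.9 -49.7 0 0 0 11.4 0;-46.9 -49.7 0 0 0 11.4 0;-46.9 -49.7 0 0 0 11.4 0;-46.9 -49.7 0 0 0 11.4 0;-46.9 -49.7 0 0 0 11.4 0;-46.9 -49.7 0 0 0 11.4 0;-46.9 -49.7 0 0 0 11.4 0;-46.9 -49.7 0 0 0 11.4 0;-46.9 -49.7 0 0 0 11.4 0;-46.9 -49.7 0 0 0 11.4 0;-46.9 -49.7 0 0 0 11.4 0;-46.9 -49.7 0 0 0 11.4 0;-46.9 -49.7 0 0 0 11.4 0;-46.9 -49.7 4 0 0 11.4 0;-46.9 -49.7 7 0 0 11.4 0;-46.9 -49.7 8.5 0 0 11.4 0;-46.9 -49.7 8.5 0 0 11.4 0;-46.9 -49.7 8.5 0 0 11.4 0"
  grip_force: 20

```text
time_s: 2.1
position: [0.5202, -0.0236, 0.1635]
ee_rot: [[0.06, -0.998, -0.001], [-0.998, -0.06, -0.0], [0.0, 0.001, -1.0]]
contact_force: [-0.1, 0.2, -0.1]
width: -0.0001
```

Run:
```python
from h import *
go(-.044,0,.025)
b,_=snap('side','s1');a,_=snap('top','t1')
c=np.hstack([cv2.resize(a[110:270,140:300],(400,400)),cv2.resize(b[130:290,110:270],(400,400))])
cv2.imwrite('pics/c1.png',c[...,::-1]); print(status.get_state()['width'])
```

```text
t 2.1 F [-0.09  0.17 -0.08] shift cm [-0.14 -0.04  0.98] turn [ 0.03 -0.01 -0.05]
rail coords now mm: s -44.4 f 1.4 z 34.8
0.000507385679567613
```

View pics/c1.png

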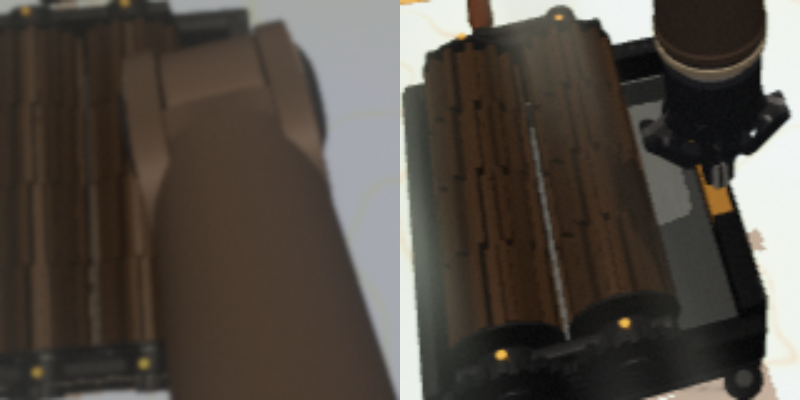

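The side crop shows the closed fingertip over the rail, at about (718,180). Now I'll descend in small steps.

>>> jog_arm:
  rows: "-0.1 0 0.5 0 0 0 0;-0.1 0 1.0 0 0 0 0;-0.1 0 1.4 0 0 0 0;-0.1 0 1.5 0 0 0 0;-0.1 0 1.5 0 0 0 0"

```text
time_s: 2.7
position: [0.5202, -0.0221, 0.148]
ee_rot: [[0.061, -0.998, -0.001], [-0.998, -0.061, 0.0], [-0.0, 0.001, -1.0]]
contact_force: [-0.8, -0.2, 1.2]
width: -0.0001
```

>>> jog_arm:
  rows: "0 0 0.1 0 0 0 0;0 0 0.1 0 0 0 0"

```text
time_s: 2.9
position: [0.5204, -0.0221, 0.1473]
ee_rot: [[0.061, -0.998, 0.0], [-0.998, -0.061, -0.0], [0.0, -0.0, -1.0]]
contact_force: [0.8, 0.2, -0.2]
width: -0.0001
```

>>> jog_arm:
  rows: "0 0 0.1 0 0 0 0;0 0 0.1 0 0 0 0"

```text
time_s: 3.1
position: [0.5203, -0.0221, 0.1462]
ee_rot: [[0.061, -0.998, 0.0], [-0.998, -0.061, -0.0], [0.0, -0.0, -1.0]]
contact_force: [-0.9, 0.2, -0.0]
width: -0.0001
```

>>> jog_arm:
  rows: "0 0 0.05 0 0 0 0;0 0 0.05 0 0 0 0"

```text
time_s: 3.3
position: [0.5203, -0.0221, 0.1457]
ee_rot: [[0.061, -0.998, -0.0], [-0.998, -0.061, -0.0], [0.0, 0.0, -1.0]]
contact_force: [-0.2, -0.0, -0.6]
width: -0.0002
```

>>> jog_arm:
  rows: "0 0 0.05 0 0 0 0;0 0 0.05 0 0 0 0"

```text
time_s: 3.5
position: [0.5203, -0.0221, 0.1452]
ee_rot: [[0.061, -0.998, -0.0], [-0.998, -0.061, -0.0], [0.0, 0.0, -1.0]]
contact_force: [-0.7, -0.3, -0.2]
width: 0.0001
```

>>> jog_arm:
  rows: "0 0 0.05 0 0 0 0;0 0 0.05 0 0 0 0"

```text
time_s: 3.7
position: [0.5203, -0.0221, 0.1448]
ee_rot: [[0.061, -0.998, 0.0], [-0.998, -0.061, -0.0], [0.0, -0.0, -1.0]]
contact_force: [-0.5, 0.2, -0.6]
width: 0.0001
```

>>> jog_arm:
  rows: "0 0 0.05 0 0 0 0;0 0 0.05 0 0 0 0"

```text
time_s: 3.9
position: [0.5204, -0.0221, 0.1444]
ee_rot: [[0.061, -0.998, 0.0], [-0.998, -0.061, -0.0], [0.0, -0.0, -1.0]]
contact_force: [-0.6, -0.1, 1.6]
width: 0.0001
```

>>> jog_arm:
  rows: "0 0 0.05 0 0 0 0;0 0 0.05 0 0 0 0"

```text
time_s: 4.1
position: [0.5204, -0.0221, 0.1441]
ee_rot: [[0.061, -0.998, 0.0], [-0.998, -0.061, -0.0], [0.0, -0.0, -1.0]]
contact_force: [-1.3, 0.1, 5.7]
width: -0.0002
```

Stiff contact, so this is bare rail. I'll ease off slightly and run along it.

>>> jog_arm:
  rows: "0 -0.3 -0.02 0 0 0 0;0 -0.6 -0.02 0 0 0 0;0 -0.9 -0.02 0 0 0 0;0 -1.0 -0.02 0 0 0 0;0 -1.0 -0.02 0 0 0 0"

```text
time_s: 4.6
position: [0.5298, -0.0216, 0.144]
ee_rot: [[0.061, -0.998, -0.001], [-0.998, -0.061, -0.0], [0.0, 0.001, -1.0]]
contact_force: [-3.3, 0.1, 5.8]
width: -0.0001
```

>>> jog_arm:
  rows: "0 -0.3 0 0 0 0 0;0 -0.6 0 0 0 0 0;0 -0.9 0 0 0 0 0;0 -1.0 0 0 0 0 0;0 -1.0 0 0 0 0 0"

```text
time_s: 5.1
position: [0.5405, -0.0209, 0.1438]
ee_rot: [[0.061, -0.998, 0.0], [-0.998, -0.061, 0.0], [-0.0, -0.0, -1.0]]
contact_force: [0.1, 0.2, 0.4]
width: -0.0001
```

>>> jog_arm:
  rows: "0 -0.2 0 0 0 0 0;0 -0.4 0 0 0 0 0;0 -0.4 0 0 0 0 0"

```text
time_s: 5.4
position: [0.5446, -0.0206, 0.144]
ee_rot: [[0.061, -0.998, 0.0], [-0.998, -0.061, 0.0], [-0.0, -0.0, -1.0]]
contact_force: [-0.3, 0.7, 0.8]
width: -0.0003
```

>>> jog_arm:
  rows: "0 -0.2 0 0 0 0 0;0 -0.3 0 0 0 0 0;0 -0.3 0 0 0 0 0"

```text
time_s: 5.7
position: [0.5475, -0.0204, 0.144]
ee_rot: [[0.061, -0.998, 0.0], [-0.998, -0.061, 0.0], [-0.0, -0.0, -1.0]]
contact_force: [0.4, -0.4, -0.3]
width: -0.0001
```

>>> jog_arm:
  rows: "0 -0.2 0 0 0 0 0;0 -0.3 0 0 0 0 0;0 -0.3 0 0 0 0 0"

```text
time_s: 6.0
position: [0.5505, -0.0203, 0.144]
ee_rot: [[0.061, -0.998, 0.0], [-0.998, -0.061, -0.0], [0.0, -0.0, -1.0]]
contact_force: [0.2, 0.5, 0.2]
width: -0.0
```

>>> jog_arm:
  rows: "0 -0.2 0 0 0 0 0;0 -0.3 0 0 0 0 0;0 -0.3 0 0 0 0 0"

```text
time_s: 6.3
position: [0.5535, -0.0201, 0.144]
ee_rot: [[0.061, -0.998, 0.0], [-0.998, -0.061, 0.0], [-0.0, -0.0, -1.0]]
contact_force: [-0.2, 0.5, 0.4]
width: 0.0001
```

>>> jog_arm:
  rows: "0 -0.2 0 0 0 0 0;0 -0.3 0 0 0 0 0;0 -0.3 0 0 0 0 0"

```text
time_s: 6.6
position: [0.5565, -0.0199, 0.144]
ee_rot: [[0.061, -0.998, 0.0], [-0.998, -0.061, 0.0], [-0.0, -0.0, -1.0]]
contact_force: [0.0, -0.4, 0.3]
width: -0.0001
```

>>> jog_arm:
  rows: "0 -0.2 0 0 0 0 0;0 -0.3 0 0 0 0 0;0 -0.3 0 0 0 0 0"

```text
time_s: 6.9
position: [0.5589, -0.0198, 0.1438]
ee_rot: [[0.061, -0.998, -0.001], [-0.998, -0.061, -0.0], [0.0, 0.001, -1.0]]
contact_force: [-2.2, -0.6, 1.6]
width: 0.0002
```

The far edge is found at x≈0.559, which puts the flap centre at about x 0.549. I'll go back there and press down.

>>> jog_arm:
  rows: "0 0.4 0 0 0 0 0;0 0.8 0 0 0 0 0;0 1.0 0 0 0 0 0;0 1.0 0.1 0 0 0 0;0 1.0 0.2 0 0 0 0;0 1.0 0.2 0 0 0 0"

```text
time_s: 7.5
position: [0.5492, -0.0204, 0.1418]
ee_rot: [[0.061, -0.998, -0.0], [-0.998, -0.061, -0.0], [0.0, 0.0, -1.0]]
contact_force: [-0.8, -0.3, 0.2]
width: -0.0
```

>>> jog_arm:
  rows: "0 0 0.15 0 0 0 0;0 0 0.3 0 0 0 0;0 0 0.45 0 0 0 0;0 0 0.45 0 0 0 0"

```text
time_s: 7.9
position: [0.5494, -0.0204, 0.1373]
ee_rot: [[0.061, -0.998, 0.0], [-0.998, -0.061, -0.0], [0.0, -0.0, -1.0]]
contact_force: [0.5, 0.1, 1.2]
width: 0.0
```

>>> jog_arm:
  rows: "0 0 0.1 0 0 0 0;0 0 0.2 0 0 0 0;0 0 0.25 0 0 0 0;0 0 0.25 0 0 0 0"

```text
time_s: 8.3
position: [0.5494, -0.0204, 0.1358]
ee_rot: [[0.061, -0.998, 0.001], [-0.998, -0.061, -0.0], [0.0, -0.001, -1.0]]
contact_force: [-3.0, -0.6, 8.3]
width: -0.0007
```

>>> jog_arm:
  rows: "0 0 0.08 0 0 0 0;0 0 0.15 0 0 0 0;0 0 0.15 0 0 0 0"

```text
time_s: 8.6
position: [0.5494, -0.0204, 0.1344]
ee_rot: [[0.061, -0.998, 0.001], [-0.998, -0.061, -0.0], [0.0, -0.001, -1.0]]
contact_force: [-3.4, 0.5, 10.5]
width: -0.0003
```

>>> jog_arm:
  rows: "0 0.1 0 0 0 0 0;0 0.2 0 0 0 0 0;0 0.2 0 0 0 0 0"

```text
time_s: 8.9
position: [0.5488, -0.0204, 0.1345]
ee_rot: [[0.061, -0.998, 0.004], [-0.998, -0.061, 0.0], [0.0, -0.004, -1.0]]
contact_force: [2.4, 0.4, 6.1]
width: 0.0001
```

Run:
```python
from h import *
go(-.015,0,.0)
b,_=snap('side','s2')
cv2.imwrite('pics/c2.png',cv2.resize(b[130:290,150:310],(600,600),interpolation=cv2.INTER_CUBIC)[...,::-1])
```

```text
t 8.9 F [2.37 0.38 6.06] shift cm [ 0.01 -0.07  0.58] turn [-0.21 -0.01 -0.02]
rail coords now mm: s -15.7 f -0.1 z 5.8
```

View pics/c2.png

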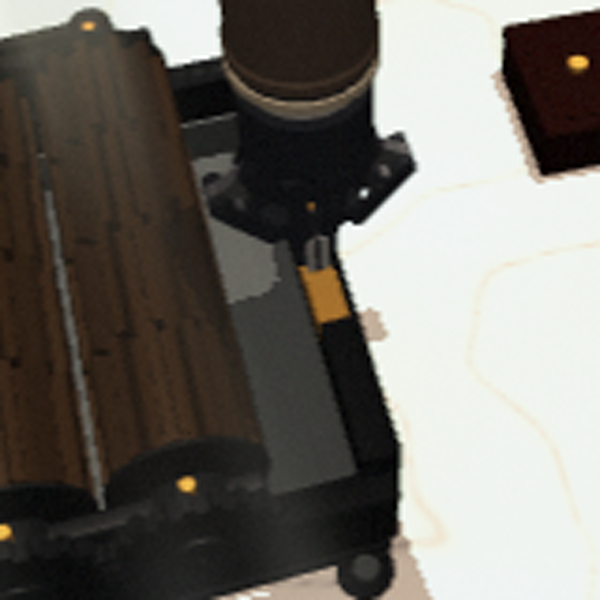

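Tray still shut, with the tip at about (318,255) and down in the recess. I'll press on.

>>> jog_arm:
  rows: "0 -0.1 0.07 0 0 0 0;0 -0.1 0.15 0 0 0 0;0 -0.1 0.15 0 0 0 0"

```text
time_s: 9.25
position: [0.5489, -0.0203, 0.1325]
ee_rot: [[0.061, -0.998, 0.001], [-0.998, -0.061, -0.0], [0.0, -0.001, -1.0]]
contact_force: [0.9, -0.7, 5.7]
width: -0.0
```

>>> jog_arm:
  rows: "0 0 0.07 0 0 0 0;0 0 0.1 0 0 0 0;0 0 0.1 0 0 0 0"

```text
time_s: 9.55
position: [0.5489, -0.0203, 0.1316]
ee_rot: [[0.061, -0.998, 0.001], [-0.998, -0.061, -0.0], [0.0, -0.001, -1.0]]
contact_force: [1.2, -1.1, 6.1]
width: 0.0003
```

```bash
cat > chk.py <<'E'
import sys
from h import *
f=sys.argv[1]
b,d=snap('side',f); z0=np.load('pics/s0.npz')['d']
P=pts('side',d)
c=P-M; fr=c@F; s=c@U
m=(d>0)&(abs(s)<.14)&(abs(c[...,2]+.022)<.010)&(fr>.005)&(fr<.2)
print('front band f mm pct',np.percentile(fr[m]*1e3,[5,50,90,98,100]).round(0) if m.any() else None,m.sum())
go(-.016,0,0)
cv2.imwrite(f'pics/c_{f}.png',cv2.resize(b[130:290,150:350],(750,600),interpolation=cv2.INTER_CUBIC)[...,::-1])
E
python3 chk.py s3
```

```text
front band f mm pct [63. 66. 70. 71. 72.] 266
t 9.6 F [ 1.48 -0.16  6.78] shift cm [0.01 0.04 0.29] turn [-0.08 -0.01 -0.01]
rail coords now mm: s -15.6 f -0.1 z 2.9
```

The tray has sprung out, with its front at f≈66 mm as predicted. Now I'll lift out and move to the gap behind the wall, then use the closed fingers as a hook.

>>> jog_arm:
  rows: "0 0 -0.5 0 0 0 0;0 0 -1.2 0 0 0 0;0 0 -2.5 0 0 0 0;0 0 -3.8 0 0 0 0;1.5 -0.5 -3.8 0 0 0 0;3.0 -1.0 -3.8 0 0 0 0;4.0 -1.5 -3.8 0 0 0 0;4.0 -1.5 -3.8 0 0 0 0;4.0 -1.5 -3.8 0 0 0 0"

```text
time_s: 10.5
position: [0.5654, -0.0598, 0.1683]
ee_rot: [[0.06, -0.998, -0.001], [-0.998, -0.06, 0.0], [-0.001, 0.001, -1.0]]
contact_force: [0.0, 0.2, -0.9]
width: 0.0004
```

```bash
python3 chk.py s4
```

```text
front band f mm pct [63. 66. 70. 71. 72.] 263
t 10.55 F [ 0.01  0.02 -1.25] shift cm [-3.96  1.44  3.97] turn [ 0.06  0.04 -0.02]
rail coords now mm: s -1.6 f 39.6 z 39.7
```

View pics/c_s4.png

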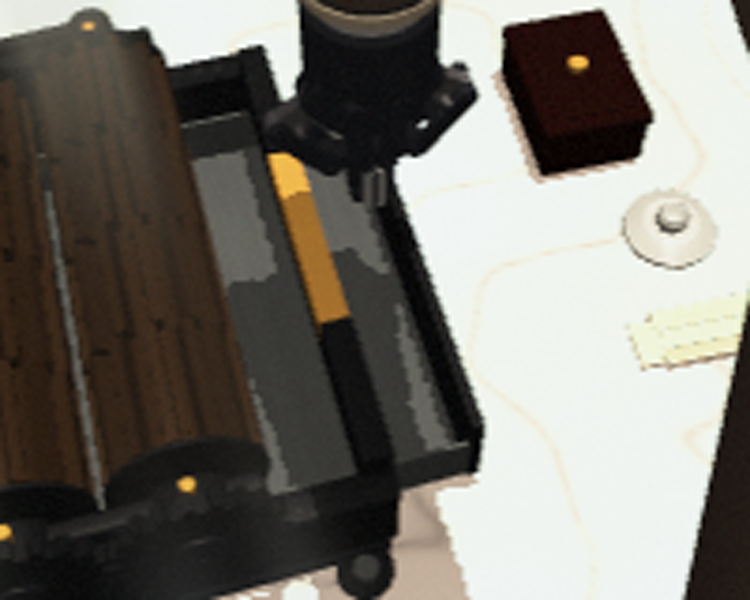

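The tray is out about 52 mm, with the wall running from about (400,220) to (470,430). The fingers are above the gap. I'll lower into it.

>>> jog_arm:
  rows: "0 0 1.5 0 0 0 0;0 0 3.0 0 0 0 0;0 0 4.5 0 0 0 0;0 0 5.5 0 0 0 0;0 0 6.0 0 0 0 0;0 0 6.0 0 0 0 0"

```text
time_s: 11.15
position: [0.5652, -0.0592, 0.1081]
ee_rot: [[0.061, -0.998, -0.002], [-0.998, -0.061, 0.0], [-0.0, 0.001, -1.0]]
contact_force: [0.8, -0.6, 0.2]
width: 0.0002
```

>>> jog_arm:
  rows: "0.3 0 0 0 0 0 0;0.6 0 0 0 0 0 0;0.9 0 0 0 0 0 0;1.2 0 0 0 0 0 0;1.4 0 0 0 0 0 0;1.4 0 0 0 0 0 0"

```text
time_s: 11.75
position: [0.5667, -0.0738, 0.1092]
ee_rot: [[0.06, -0.998, 0.001], [-0.998, -0.06, -0.0], [0.0, -0.001, -1.0]]
contact_force: [-0.9, -0.4, 0.8]
width: 0.0001
```

>>> jog_arm:
  rows: "0.4 0 0 0 0 0 0;0.8 0 0 0 0 0 0;1.2 0 0 0 0 0 0;1.6 0 0 0 0 0 0;2.0 0 0 0 0 0 0"

```text
time_s: 12.25
position: [0.5679, -0.0937, 0.109]
ee_rot: [[0.061, -0.998, 0.0], [-0.998, -0.061, 0.0], [-0.0, -0.0, -1.0]]
contact_force: [1.6, 2.3, 2.0]
width: -0.0001
```

>>> jog_arm:
  rows: "0.4 0 0 0 0 0 0;0.8 0 0 0 0 0 0;1.2 0 0 0 0 0 0;1.6 0 0 0 0 0 0;2.0 0 0 0 0 0 0;2.4 0 0 0 0 0 0;2.8 0 0 0 0 0 0;3.2 0 0 0 0 0 0;3.6 0 0 0 0 0 0;3.8 0 0 0 0 0 0;3.8 0 0 0 0 0 0"

```text
time_s: 13.35
position: [0.5696, -0.1322, 0.1087]
ee_rot: [[0.06, -0.998, -0.001], [-0.998, -0.06, -0.001], [0.001, 0.001, -1.0]]
contact_force: [-0.4, 1.0, -0.2]
width: -0.0001
```

```bash
python3 chk.py s5
```

```text
front band f mm pct [107. 130. 135. 136. 136.] 277
t 13.4 F [ 0.28  0.74 -0.3 ] shift cm [-11.27   1.42  -2.01] turn [ 0.07 -0.03 -0.06]
rail coords now mm: s -1.9 f 112.7 z -20.0
```

>>> jog_arm:
  rows: "0.3 0 0 0 0 0 0;0.6 0 0 0 0 0 0;0.9 0 0 0 0 0 0;1.1 0 0 0 0 0 0;1.1 0 0 0 0 0 0"

```text
time_s: 13.9
position: [0.5706, -0.143, 0.1088]
ee_rot: [[0.06, -0.998, -0.0], [-0.998, -0.06, -0.0], [0.0, 0.0, -1.0]]
contact_force: [-0.1, 0.2, -0.4]
width: 0.0002
```

>>> jog_arm:
  rows: "0.1 0 0 0 0 0 0;0.2 0 0 0 0 0 0;0.2 0 0 0 0 0 0"

```text
time_s: 14.2
position: [0.5709, -0.1444, 0.109]
ee_rot: [[0.061, -0.998, 0.0], [-0.998, -0.061, -0.0], [0.0, -0.0, -1.0]]
contact_force: [-1.7, 1.6, -0.5]
width: -0.0001
```

>>> jog_arm:
  rows: "0.1 0 0 0 0 0 0;0.15 0 0 0 0 0 0;0.15 0 0 0 0 0 0"

```text
time_s: 14.5
position: [0.5709, -0.1449, 0.109]
ee_rot: [[0.061, -0.998, -0.0], [-0.998, -0.061, 0.001], [-0.001, 0.0, -1.0]]
contact_force: [-0.3, 4.6, 0.2]
width: 0.0002
```

>>> jog_arm:
  rows: "0.1 0 0 0 0 0 0;0.15 0 0 0 0 0 0;0.15 0 0 0 0 0 0"

```text
time_s: 14.8
position: [0.571, -0.1451, 0.109]
ee_rot: [[0.062, -0.998, -0.0], [-0.998, -0.062, 0.002], [-0.002, 0.0, -1.0]]
contact_force: [-2.0, 7.9, 0.8]
width: -0.0
```

The force rises while the position stalls, so the tray is on its stop. I'll back off, lift clear and check.

>>> jog_arm:
  rows: "-0.5 0 0 0 0 0 0;-1.2 0 0 0 0 0 0;-1.8 0 0 0 0 0 0;-1.8 0 -2 0 0 0 0;-1.8 0 -5 0 0 0 0;-1.8 0 -9 0 0 0 0;-1.8 0 -13 0 0 0 0;-1.8 0 -15 0 0 0 0;-1.8 0 -15 0 0 0 0;-1.8 0 -15 0 0 0 0"

```text
time_s: 15.8
position: [0.5699, -0.1294, 0.259]
ee_rot: [[0.061, -0.998, 0.001], [-0.998, -0.061, -0.001], [0.001, -0.001, -1.0]]
contact_force: [-0.7, -0.5, -0.9]
width: 0.0001
```

```bash
python3 chk.py s6
```

```text
front band f mm pct [141. 143. 147. 148. 150.] 404
t 15.85 F [-0.27  0.58 -0.14] shift cm [-10.99   1.41  12.94] turn [ 0.07 -0.01 -0.02]
rail coords now mm: s -1.8 f 109.9 z 129.4
```

View pics/c_s6.png

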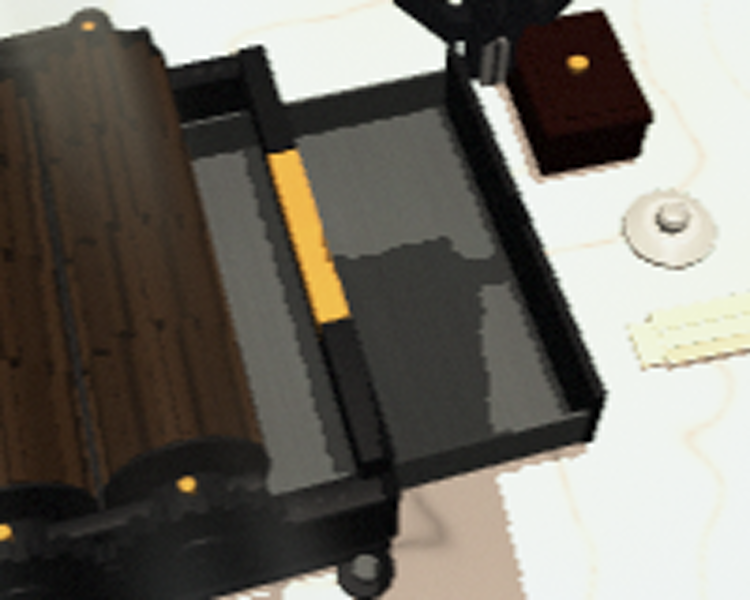

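The tray is fully out, with its wall from about (455,70) to (600,400). Front f is 143 mm against 144 expected. The box, bell and shoehorn haven't moved, and the fingers are well clear.

```bash
python3 -c "
from h import *
print(robot.job_done())"
```

```text
the job is handed in; nothing more can be done
None
```

The dirt tray is released and drawn out to its stop. I let go of it, lifted clear and handed the job in at about 16 s.

- **Finding the catch:** I ran the closed fingertip along the brass rail at up to about 6 N. The flap was about 15 mm from the rail's middle, towards the crank end.
- **Releasing the tray:** I pressed the flap down about 13 mm. The most force I read was 10.5 N, partway down at about 10 mm. That is above the 6 to 9 N expected; a small sideways shift brought it down to about 6 N, and the catch let go there. The tray sprang out about 52 mm.
- **Drawing it out:** I used the closed fingers as a hook behind the tray's front wall and pulled until the force rose to 8 N with no further movement.

**Last checks:** the side camera puts the tray's front 143 mm ahead of the rail's middle line. The stop should be at 144 mm, and the difference is within the camera's calibration error. The force on the tool was near zero. I saw no movement of the polish box, bell or shoehorn in the side picture, and the arm did not go near them. I did not measure their positions again. Forces were only read at the end of each move, so brief peaks in between would not show.

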